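# Lock the sink brush and hold its telescopic handle out

### The arm

A 6-joint arm with a two-finger parallel gripper is mounted at the origin on the work surface. World frame = base frame: x ahead of the robot, y to its left, z up, the work surface at z = 0. Lengths are in mm, angles in rad, forces in N, time in s.
With the tool pointing down it reaches from about 350 to 975 mm from the base axis. Payload 7.1 kg.
Tool frame: the origin (TCP) lies between the finger pads; the fingertips stand 14 mm ahead of it and the grasp point (between the pads) lies 5 mm behind it; z points along the fingers, y is the line along which they close (so a half turn about z gives the same grasp; the last joint's range is limited). The gripper opens to 88 mm and grips with 3 to 60 N. Pads are 20 mm wide; open, the fingers measure 115 mm over their backs; the gripper's body (75 mm by 178 mm) begins 61 mm behind the grasp point.
Start: joints at [-1.356, 0.423, 1.63, -0, 1.089, -0.019], TCP at [144.817, -607.974, 198.575] pointing down, gripper open.
Joint ranges: [-3, 3], [-0.9, 2.11], [0.09, 2.58], [-1.31, 4.45], [0.11, 2.69], [-2.54, 2.54]. Speed limits (rad/s): [2.39, 2.39, 3.01, 3.14, 3.14, 3.14].

### API

Orientations are given as a rotation vector (axis times angle).
In Python, from workcell import ctrl gives the robot as it stands. The module is installed in compiled form; this text tells all that it offers.
- The arm moves only by the tool servo_tool, never from a script. Its argument "plan" is a list of rows, each a list of 3 entries, a list of its own where there are three numbers: the closure, from 0 (fully open) to 1 (shut), then the shift along the world's x, y, z in mm, then the turn about the world's z in degrees. In form: [[hand, [x, y, z], yaw], ...]. A call has 1 to 10 rows; each row is the pose to reach, as a shift and turn from the pose commanded when the call began; what a row does not reach only later rows make up. A row lasts 1/12 s, in which the tool goes at most 41.7 mm and 7.16 degrees, less where a joint would pass 70% of its speed; a pose out of reach is approached as far as the arm can. A call with a gripper value outside its range is refused whole. The fingers move at their own pace and stop on an object; the grip force is fixed at half the most. Time passes only in rows, so rows that repeat a pose let the fingers close. It gives the time, the measured TCP pose, the force, the opening and the grip force at its end, in the units of the state.
- ctrl.get_obs(): the state, without advancing time (a new reading comes with each control period).
- ctrl.get_image(name): name is "scene" or "top" or "wrist"; returns the picture (400x640x3 uint8, blue, green, red); there is no depth.
- ctrl.camera_info(name): a dict with "fovy" (degrees; the focal length in pixels is half the picture's height over the tangent of half this angle, whatever the lens; pixels are square), "cx", "cy" (the principal point, pixels), "rvec" (rotation vector, rad) and "tvec" (3), from world to camera coordinates, as OpenCV has them; the wrist camera has in their place "T_tool_cam" (4x4, takes a point from camera to tool coordinates, whose origin is the TCP and whose axes are the flange's). Camera axes: x right, y down, z forward; pixel columns grow to the right and rows downward; lengths in mm; the calibration is good to about 2 mm. A picture is of the moment at which its call begins: read the wrist's pose just before it. camera_info takes no time and is no camera call.
- ctrl.close_job(): hands the job in; it is judged then, once.
The state is a dict: "t": time; "qpos": joint angles; "qvel": joint speeds; "joint_torque": joint torques, N m; "ee_pos": TCP position; "orientation": TCP orientation; "ft_force": force on the tool from outside, world axes, zero at the start; "moment": the same for the moment, N m; "width": finger opening in mm; "grasp_force": force on a finger pad.
Only numpy, scipy, OpenCV 4.12 (cv2) and the standard library are available. Lean on these libraries where they do the work, as an engineer would, in place of code of your own. Each camera call takes 0.05 s, during which the arm holds its last target. There are 200 camera calls.

### The job

First swing the grey clamp lever on the white sink caddy by its black knob until it clicks into the notch between the two red teeth, which locks the green brush in its cradle. Then squeeze the orange button on the brush's telescopic handle and draw the handle straight up, past its first stop, all the way to its second stop. Finish while still gripping the handle and holding it fully out (it sinks back if let go), with the lever still in its notch, and leave the other things as they stand.

Things in the scene. Friction and masses are not known exactly. Their poses are not given: they have to be found in the camera images.
- caddy: White plastic caddy fixed on suction feet to the tiled counter; base plate 130 mm (its x) by 335 mm (its y), top of the plate 22 mm above the counter. Origin on the counter. Its own z is up; in its own frame the brush axis is upright at x 0, y +30 mm, the lever's pivot at x 0, y -15 mm, a bin (top 105 mm above the counter) centred at y +115 mm and the egg timer's pocket at y +190 mm.
- lever_pivot (a point): Upright turning axis of the clamp lever, at the height of the top of its arm, 81 mm above the counter.
- lever_knob (a point): Point on the axis of the upright black round knob (18 mm diameter, from 81 to 122 mm above the counter, this point at 105 mm) on the grey lever arm, 80 mm from the pivot. The arm is level, 12 mm wide, 73 to 81 mm above the counter, and its tip reaches 14 mm past the knob. Only the knob and the tips of the red teeth (82 mm) stand higher than the arm near it.
- notch (a point): Fixed point on the caddy where point lever_knob lies when the lever is in its notch; the two red teeth (22 mm long, 14 mm between them, tops 82 mm above the counter) stand 11 mm to 33 mm farther out from the pivot, and the arm's tip then lies in line with the gap between them without entering it by more than a few mm.
- lever_turn (a joint): Lever angle in rad, growing anticlockwise seen from above. 0 to 0.3 at the start, 1.10 in the notch, hard stop at 1.40. It stays where left; friction is under 1 N at the knob and a spring ball takes about 3.5 N there to click in (crest at 1.01) and to leave on the other side (crest at 1.19).
- brush: Lower part of the upright brush: green head in the cradle, white flange 40 mm across (top 72 mm above the counter), steel tube 21 mm in diameter and black collar 24 mm in diameter up to 138 mm. Origin on the counter below its axis. Axes as the caddy's.
- brush_lift (a joint): Height in m by which the brush has risen out of its cradle; 0 seated. With the lever in the notch a tab over the flange lets it rise only about 1 mm; otherwise it lifts out when the handle is pulled past the first stop.
- grip: The handle's sliding part: black grip block, 28 mm (its x) by 24 mm (its y) by 44 mm high, 140 to 184 mm above the counter when pushed in, on an aluminium tube with a yellow band that appears above the collar at the first stop and a red band that appears at the second. Axes as the caddy's; origin on the brush axis 162 mm below the block's centre. Slides only along z; 0.12 kg.
- grip_center (a point): Centre of the black grip block, 162 mm above the counter when pushed in.
- button_face (a point): Centre of the outer face of the orange round button, 18 mm in diameter, on the block's +y side (caddy's y) at the height of grip_center. It stands 8 mm out of the block and 3 mm when fully pressed, so block and button measure 32 mm, or 27 mm pressed, along y. One finger on the button and the other on the far side squeeze it.
- press (a joint): Button travel in m, 0 out to 0.005 fully in; about 2.5 N starts it and 6.5 N presses it fully. It springs out when let go. The handle cannot leave its pushed-in position until it is pressed 3.5 mm or more.
- extend (a joint): How far the handle is drawn out of the brush in m: 0 pushed in, 0.050 first stop (a click that takes a pull of about 6 N to pass, the part's weight included), 0.105 second stop (hard end). It locks at neither: from the second stop it sinks to the first when let go. Add brush_lift for its height.
- bin_front (a joint): Angle of the clear tilt-out front of the caddy's bin; 0 shut. To be left shut.
- timer: Glass egg timer, 34 mm in diameter, 76 mm tall, standing in the caddy's pocket, origin under its centre; leave alone.
- clip: Red plastic clip, 52 by 12 by 12 mm, lying on the bin's top; leave alone.
- opener: Steel bottle opener, 120 mm long, 4 mm thick, lying on the counter; leave alone.
- mug: Blue mug, 80 mm across, 90 mm tall; leave alone.
- soap: Yellow soap bottle, 60 mm across, 170 mm tall; leave alone.
- jar: Glass tumbler, 72 mm across, 80 mm tall; leave alone.

How it is judged (in metres and radians):
On the way, in this order (a step that is already met when the one before it is completed fails the run):
1. the lever clicks into the marked notch, with the handle still pushed in (value of joint lever_turn between 1.05 and 1.15 rad and value of joint extend below 0.01 m), for 0.2 s.
2. the button is squeezed while the handle is still pushed in (value of joint press above 0.003 m and value of joint extend below 0.02 m), for 0.05 s.
At the end, for the whole second after the job is handed in: The handle is drawn out to its second stop (within 5 mm of the full 105 mm) and at rest, the fingers still grip it with more than 2 N, the brush sits in its cradle (risen less than 5 mm) and the lever is in its notch (within 0.06 rad) (value of joint extend above 0.1 m and contact force between the fingers and grip above 2 N and value of joint brush_lift below 0.005 m and value of joint lever_turn between 1.04 and 1.16 rad and linear speed of grip below 0.02 m/s); the arm keeps its last pose, push and grip.
It fails at once if the brush is pulled out of its cradle (value of joint brush_lift above 0.015 m).
It fails at once if the bin's front is tilted open (value of joint bin_front above 0.25 rad).
It fails at once if a bystander is pushed away (distance of any of timer, clip, opener, mug, soap, jar from where it was at the start of the episode above 0.03 m).
It fails at once if the egg timer is tipped over (angle between timer's own z axis and vertical above 0.5 rad).
It also fails if it takes over 48 s, if anything falls off the work surface, if the arm or the gripper's body presses on something with over 40 N, if the wrist force passes 120 N, or if a joint passes its speed limit or range.

## Working session

There is one attempt and no reset: what is moved stays moved. The work goes in short steps, Python scripts to look and compute and a tool call to move; the robot and the scene stay as the last step left them, time stands still between calls to the robot, and variables do not carry over. Pictures are saved under pics/ and viewed, at most 10 in all, crops included, and the job is handed in when it is done.

Besides the shell and the picture viewer there is one more tool, called as name(argument=value, ...) on one line, values as JSON. servo_tool: Moves the arm, as the interface text tells. Its arguments: {"type":"object","properties":{"plan":{"type":"array"}},"required":["plan"]}

```bash
mkdir -p pics; cat > h.py <<'E'
import numpy as np,cv2
from workcell import ctrl
def K(i): 
    f=200/np.tan(np.radians(i['fovy'])/2); return np.array([[f,0,i['cx']],[0,f,i['cy']],[0,0,1.]])
def P(name,obs=None):
    i=ctrl.camera_info(name)
    if name!='wrist':
        R=cv2.Rodrigues(np.array(i['rvec'],float))[0];t=np.array(i['tvec'],float).reshape(3)
    else:
        T=np.eye(4);T[:3,:3]=cv2.Rodrigues(np.array(obs['orientation'],float))[0];T[:3,3]=obs['ee_pos']
        M=np.linalg.inv(T@np.array(i['T_tool_cam']));R=M[:3,:3];t=M[:3,3]
    return K(i)@np.c_[R,t]
def tri(P1,a,P2,b):
    A=[]
    for Q,u in((P1,a),(P2,b)): A+= [u[0]*Q[2]-Q[0],u[1]*Q[2]-Q[1]]
    A=np.array(A);return np.linalg.lstsq(A[:,:3],-A[:,3],rcond=None)[0]
def atz(Q,u,z):
    A=np.array([u[0]*Q[2]-Q[0],u[1]*Q[2]-Q[1]]);return np.append(np.linalg.solve(A[:,:2],-A[:,3]-A[:,2]*z),z)
def proj(Q,p):
    q=Q@np.append(p,1);return q[:2]/q[2]
E
python3 - <<'E'
from h import *
for n in('scene','top'):
    cv2.imwrite(f'pics/{n}0.png',ctrl.get_image(n)); i=ctrl.camera_info(n);print(n,{k:np.round(v,3) for k,v in i.items()if k!='name'} if isinstance(i,dict) else i)
print(ctrl.camera_info('wrist'));print(ctrl.get_obs())
E
```

```text
scene {'fovy': np.float64(44.74), 'cx': np.float64(317.613), 'cy': np.float64(200.432), 'rvec': array([ 0.648,  2.671, -1.111]), 'tvec': array([ 463.101,  -90.503, 1426.721])}
top {'fovy': np.float64(48.112), 'cx': np.float64(317.275), 'cy': np.float64(197.858), 'rvec': array([ 2.03 , -2.196,  0.24 ]), 'tvec': array([  35.632,  536.435, 1186.608])}
{'fovy': 61.23915736759101, 'cx': 317.13816220841403, 'cy': 201.59642184261804, 'T_tool_cam': array([[-2.68524421e-04, -9.54248773e-01, -2.99013725e-01,
         8.22881544e+01],
       [ 9.99999863e-01, -3.90423405e-04,  3.47932759e-04,
         1.39324801e-01],
       [-4.48756365e-04, -2.99013591e-01,  9.54248747e-01,
        -1.86073749e+02],
       [ 0.00000000e+00,  0.00000000e+00,  0.00000000e+00,
         1.00000000e+00]])}
{'t': 0.1, 'qpos': array([-1.35598997e+00,  4.23759998e-01,  1.63060298e+00,  6.80106631e-06,
        1.08864132e+00, -1.90222518e-02]), 'qvel': array([ 4.03762905e-04, -3.93984335e-03, -1.36810701e-03,  4.87794753e-04,
        9.81981838e-04,  9.56751471e-05]), 'joint_torque': array([ 1.09668275e-03, -5.45610380e+01, -2.74324322e+01,  6.43921271e-02,
        1.88053760e-02, -2.74578917e-05]), 'ee_pos': array([ 144.71169974, -607.45424445,  197.88639916]), 'orientation': array([-3.11875065e+00, -3.66292064e-01,  2.07210706e-04]), 'ft_force': array([ 0.11335847, -0.61454561,  0.26532672]), 'moment': array([ 0.00242477,  0.03005623, -0.01611356]), 'grasp_force': 0.0, 'width': 87.7349246140788}
```

View pics/scene0.png

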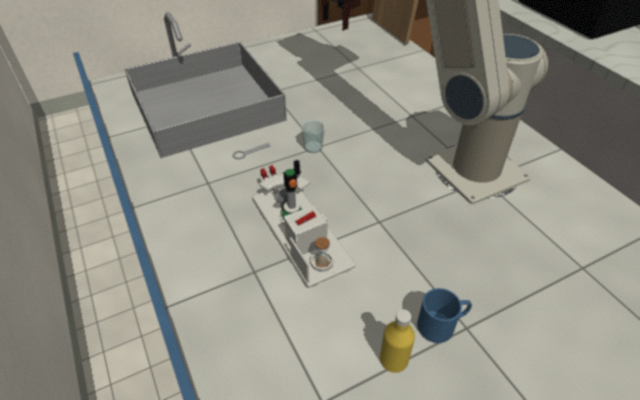

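View pics/top0.png

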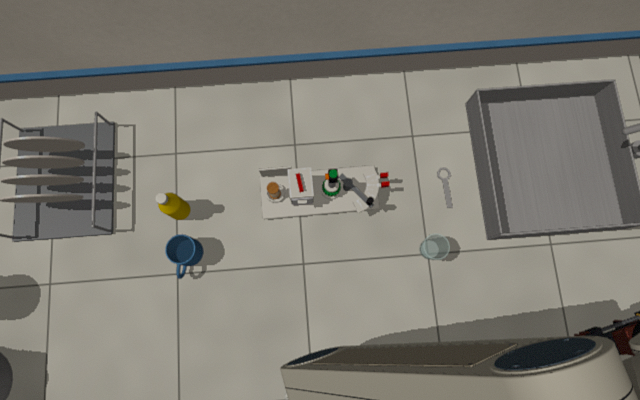

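The scene shows the caddy with the brush near (291,180) and red teeth at (268,172). In the top view the teeth are at (384,180), the knob about (370,201), and the brush about (333,180). I'll zoom in and fit.

```bash
python3 - <<'E'
from h import *
a=cv2.imread('pics/scene0.png')[150:290,240:360];b=cv2.imread('pics/top0.png')[155:225,250:400]
a=cv2.resize(a,None,fx=3,fy=3,interpolation=3)
a=cv2.resize(cv2.imread('pics/scene0.png')[145:225,245:335],None,fx=4,fy=4,interpolation=3)
b=cv2.resize(b,None,fx=5,fy=5,interpolation=3)[:,:]
o=np.zeros((600,800,3),np.uint8);o[:320,:360]=a[:320];o=np.zeros((600,800,3),np.uint8)
o[:240,:270]=cv2.resize(a,(270,240));o[245:595,:750]=b
cv2.imwrite('pics/z.png',o)
T=P('top');S=P('scene')
for n,u,z in(('knob',(370,201),122),('piv',(346,184),81),('teeth',(384,180),82),('grip',(333,173),184),('c1',(260,169),22),('c2',(263,217),22)): print(n,atz(T,u,z).round())
print('scene teeth',atz(S,(268,172),82))
E
```

```text
knob [ 504. -142.  122.]
piv [565. -88.  81.]
teeth [ 568. -193.   82.]
grip [571. -48. 184.]
c1 [643. 151.  22.]
c2 [502. 150.  22.]
scene teeth [ 575.61944704 -182.5149264    82.        ]
```

View pics/z.png

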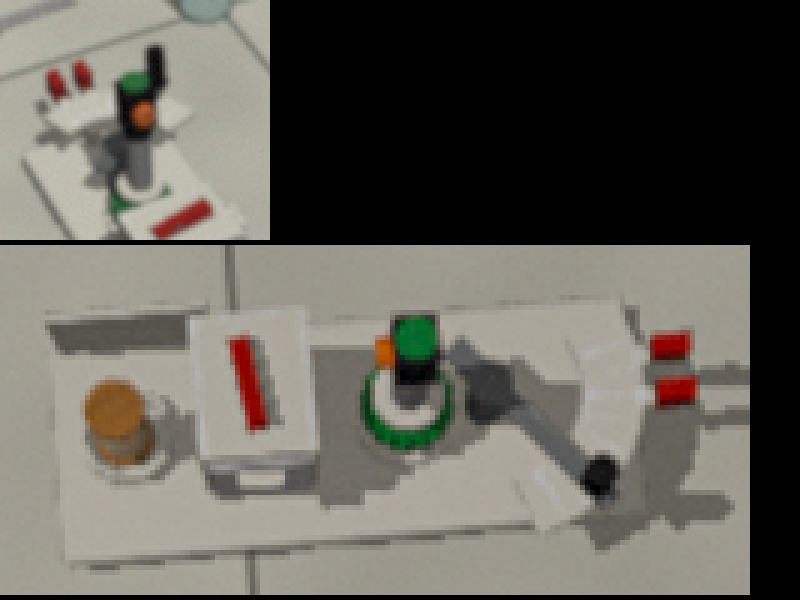

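servo_tool(plan=[[0,[20,30,30],7],[0,[50,60,60],14],[0,[80,95,90],21],[0,[110,130,100],28],[0,[140,165,100],35],[0,[170,205,100],42],[0,[200,245,100],49],[0,[230,285,100],56],[0,[260,325,100],63],[0,[290,365,100],70]])

```text
t: 0.93
ee_pos: [388.8, -303.0, 298.2]
orientation: [-2.34, -2.097, -0.0]
ft_force: [1.3, -0.8, 0.5]
width: 87.8
grasp_force: 0.0
```

servo_tool(plan=[[0,[35,40,0],6],[0,[75,90,0],6],[0,[75,90,0],6],[0,[75,90,0],6]])

```text
t: 1.27
ee_pos: [465.9, -210.7, 298.0]
orientation: [-2.228, -2.214, -0.003]
ft_force: [-0.9, -0.6, 0.8]
width: 87.7
grasp_force: 0.0
```

```bash
python3 - <<'E'
from h import *
import pickle
o=ctrl.get_obs();im=ctrl.get_image('wrist');cv2.imwrite('pics/w1.png',im);pickle.dump(o,open('w1.pkl','wb'));print(o['t'],o['ee_pos'],o['orientation'],o['qpos'],o['qvel'])
E
```

```text
1.2667 [ 465.92149834 -210.74974945  297.97654366] [-2.22769933 -2.21448888 -0.00256954] [-0.44917259  0.14537635  1.77254888  0.00180931  1.22357275 -0.44384049] [-0.07895471 -0.00935162  0.02221054 -0.04244218  0.00747569 -0.09573677]
```

View pics/w1.png

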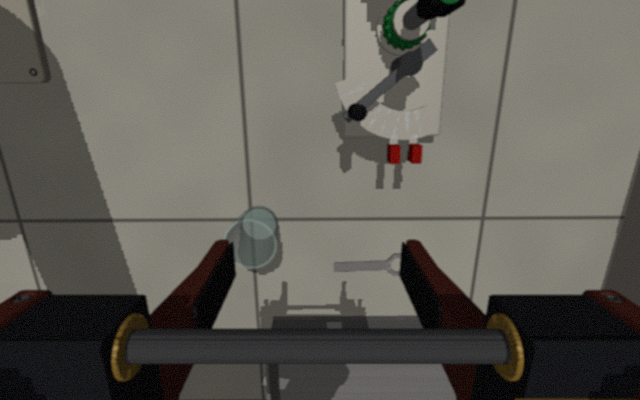

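Wrist view: knob top (357,112), teeth (394,153) and (415,153), pivot near (407,62), brush at top right. A second wrist view from farther +y follows.

servo_tool(plan=[[0,[20,40,0],0],[0,[40,75,0],0],[0,[60,110,0],0],[0,[60,110,0],0],[0,[60,110,0],0],[0,[60,110,0],0]])

```text
t: 1.82
ee_pos: [522.5, -105.7, 297.8]
orientation: [-2.233, -2.209, 0.002]
ft_force: [0.1, 0.0, -1.1]
width: 87.8
grasp_force: 0.0
```

```bash
python3 - <<'E'
from h import *
import pickle
o=ctrl.get_obs();im=ctrl.get_image('wrist');cv2.imwrite('pics/w2.png',im);pickle.dump(o,open('w2.pkl','wb'));print(o['t'],o['ee_pos'],o['orientation'])
a=cv2.imread('pics/w1.png')[0:180,320:480]
cv2.imwrite('pics/w12.png',np.vstack([np.hstack([cv2.resize(a,None,fx=2.0,fy=2.0,interpolation=3)[:240],np.zeros((240,480,3),np.uint8)])[:,:800],cv2.resize(im[0:225,200:500],(800,600))[:360]]))
cv2.imwrite('pics/w2c.png',cv2.resize(im[0:240,180:500],(800,600),interpolation=3))
E
```

```text
1.8167 [ 522.47177157 -105.65852844  297.84256611] [-2.23260841e+00 -2.20947367e+00  1.65867098e-03]
```

View pics/w2c.png

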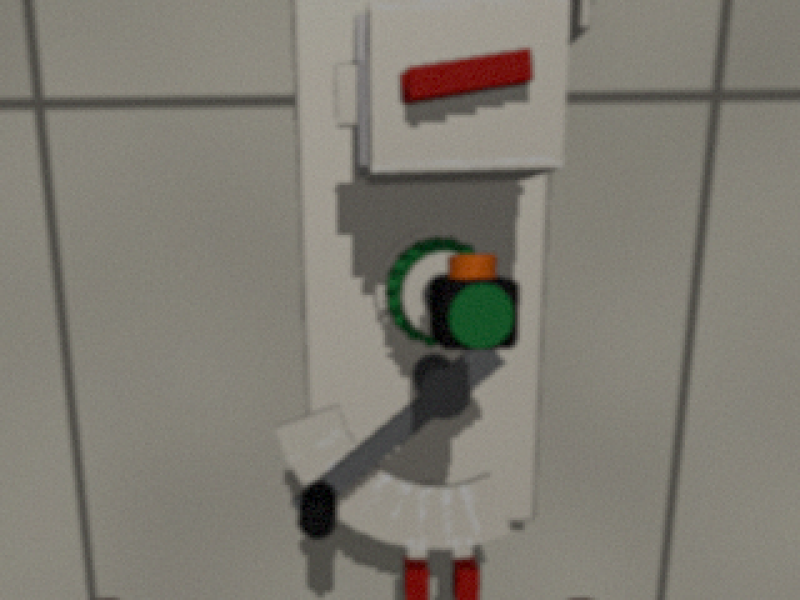

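Second wrist view (crop scale 2.5, offset x 180): knob top (306.8,208), grip-block top (370,126), pivot hub (356.4,155), arm and bin clear; the caddy is nearly aligned with world y.

```bash
cat > fit.py <<'E'
from h import *
import pickle
from scipy.optimize import least_squares
W1=P('wrist',pickle.load(open('w1.pkl','rb')));W2=P('wrist',pickle.load(open('w2.pkl','rb')));T=P('top');S=P('scene')
if __name__=='__main__':
    print('knob tri W1W2',tri(W1,(357,112),W2,(306.8,208)).round(1),'W2,top',tri(W2,(306.8,208),T,(370.6,198.6)).round(1))
    print('grip top W2,top',tri(W2,(370,126),T,(333.2,172)).round(1))
    print('pivot',tri(W1,(407,62),W2,(356.4,154.8)).round(1))
    print('teeth', atz(W1,(394,153),82),atz(W1,(415,153),82), tri(W1,(404.5,153),T,(385,179.6)))
    # plate edge left/right at z22 from W2 crop
    e=lambda x,y:atz(W2,(180+x/2.5,y/2.5),22).round(1)
    print('edge L',e(297,5),e(309,400),'R',e(549,180),e(533,515))
    b=e; q=lambda x,y:atz(W2,(180+x/2.5,y/2.5),105).round(1)
    print('bin top corners',q(370,168),q(563,165),q(372,5))
    g=lambda x,y:atz(W2,(180+x/2.5,y/2.5),184).round(1)
    print('grip block',g(430,313),g(518,313),g(475,275),g(475,348))
E
python3 fit.py
```

```text
knob tri W1W2 [ 509.  -145.3  117.9] W2,top [ 510.3 -144.3  123.4]
grip top W2,top [563.  -46.2 222.7]
pivot [569.5 -92.8  71.1]
teeth [ 557.79317787 -194.11064563   82.        ] [ 582.86529894 -194.27099586   82.        ] [ 548.94963663 -180.73409945  163.64559714]
edge L [501.9  84.6  22. ] [ 503.3 -108.1   22. ] R [628.6   4.1  22. ] [ 630.7 -176.2   22. ]
bin top corners [534.6   4.7 105. ] [615.2   5.  105. ] [535.5  64.9 105. ]
grip block [553.1 -48.3 184. ] [583.6 -48.6 184. ] [568.2 -35.7 184. ] [569.1 -60.5 184. ]
```

servo_tool(plan=[[0,[-13,-39,-20],0],[0,[-13,-39,-60],0],[0,[-13,-39,-100],0],[0,[-13,-39,-140],0],[0,[-13,-39,-170],0],[0,[-13,-39,-190],0],[0,[-13,-39,-196],0],[0,[-13,-39,-196],0],[0,[-13,-39,-196],0]])

```text
t: 2.62
ee_pos: [510.4, -145.0, 103.0]
orientation: [2.234, 2.208, 0.0]
ft_force: [-0.7, -1.1, -0.4]
width: 88.1
grasp_force: 0.0
```

```bash
python3 - <<'E'
from h import *
o=ctrl.get_obs();im=ctrl.get_image('wrist');print(o['ee_pos'],o['ft_force'])
cv2.imwrite('pics/w3.png',im)
E
```

```text
[ 510.35941743 -145.03952609  103.00737935] [-0.65189195 -1.08220337 -0.40083621]
```

View pics/w3.png

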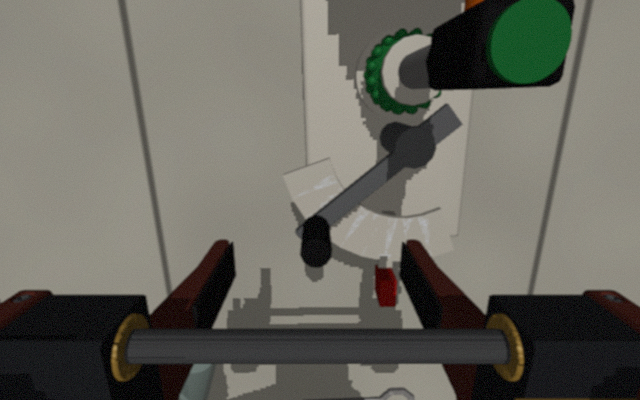

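The fingers straddle the knob (knob top (316,250), tips 228/410). I'll close to a loose cage and swing.

servo_tool(plan=[[0.76,[0,0,0],0],[0.76,[0,0,0],0],[0.76,[0,0,0],0],[0.76,[0,0,0],0],[0.76,[0,0,0],0],[0.76,[0,0,0],0],[0.76,[0,0,0],0],[0.76,[0,0,0],0]])

```text
t: 3.33
ee_pos: [510.1, -143.9, 102.1]
orientation: [-2.233, -2.21, 0.0]
ft_force: [-0.8, 0.0, -0.9]
width: 37.8
grasp_force: 0.0
```

servo_tool(plan=[[0.76,[7,-9,0],0],[0.76,[13,-14,0],0],[0.76,[19,-17,0],0],[0.76,[25,-20,0],0],[0.76,[31,-23,0],0],[0.76,[38,-25,0],0],[0.76,[45,-27,0],0],[0.76,[52,-28,0],0],[0.76,[58,-28,0],0],[0.76,[58,-28,0],0]])

```text
t: 4.17
ee_pos: [569.6, -172.0, 102.3]
orientation: [2.232, 2.209, 0.001]
ft_force: [0.1, -0.3, -0.2]
width: 21.5
grasp_force: 0.0
```

```bash
python3 - <<'E'
from h import *
o=ctrl.get_obs();im=ctrl.get_image('wrist');print(o['ee_pos'],o['ft_force'])
cv2.imwrite('pics/w4.png',im)
E
```

```text
[ 569.59908414 -171.95559193  102.27220159] [ 0.0827325  -0.33152273 -0.2454374 ]
```

View pics/w4.png

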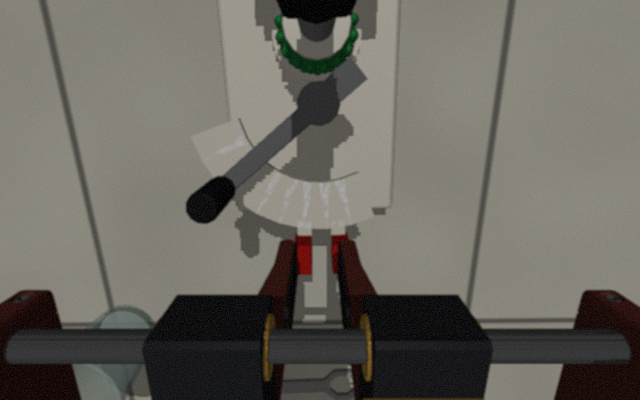

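The lever has not moved: the knob is at (203,207), outside the fingers. I'll re-triangulate from the last two wrist views.

```bash
python3 - <<'E'
from fit import *
o4=ctrl.get_obs();o3=dict(o4);o3['ee_pos']=np.array([510.36,-145.04,103.0]);o3['orientation']=np.array([2.234,2.208,0.])
W3=P('wrist',o3);W4=P('wrist',o4)
print('TCP px',proj(W4,o4['ee_pos']),'tip',proj(W4,o4['ee_pos']-[0,0,14]),'grasp',proj(W4,o4['ee_pos']+[0,0,5]))
k=tri(W3,(316,252),W4,(203,207));print(k.round(1), tri(W2,(306.8,208),W4,(203,207)).round(1),tri(W3,(316,252),W2,(306.8,208)).round(1),tri(W1,(357,112),W4,(203,207)).round(1))
print('base',atz(W3,(316,225),81),atz(W4,(222,190),81))
# all-view fit, knob top
ob=[(W1,(357,112)),(W2,(306.8,208)),(W3,(316,252)),(W4,(203,207)),(T,(370.6,198.6))]
r=least_squares(lambda p:np.concatenate([proj(Q,p)-u for Q,u in ob]),k);print(r.x.round(1),r.fun.round(1))
print('pivot',tri(W3,(413,147),W4,(318,102)).round(1),atz(W4,(318,102),81), 'teeth',atz(W4,(304,257),82),atz(W4,(341,252),82))
E
```

```text
TCP px [317.48994476 239.77442039] tip [317.45697783 230.83337596] grasp [317.50279968 243.26083576]
[ 509.5 -144.1  121.5] [ 510.1 -143.8  123.2] [ 509.7 -146.   117.4] [ 508.2 -145.   118.1]
base [ 509.42401391 -144.18361848   81.        ] [ 508.33578423 -146.11435786   81.        ]
[ 509.2 -144.6  120.3] [ 1.3 -0.2 -0.7 -0.3 -0.5 -0.   0.3  0.3 -0.   0.7]
pivot [569.8 -93.3  81. ] [569.88773383 -93.07626366  81.        ] teeth [ 559.47692893 -193.2324492    82.        ] [ 584.38788943 -189.78999308   82.        ]
```

The knob position stands. The fingers had not finished closing (37.8 mm), so they slid past it. I'll go back, close fully, then swing.

servo_tool(plan=[[0,[0,0,40],0],[0,[0,0,60],0],[0,[-30,13,60],0],[0,[-60,27,60],0],[0,[-60,27,60],0],[0,[-60,27,60],0],[0,[-60,27,30],0],[0,[-60,27,0],0],[0.85,[-60,27,0],0],[0.85,[-60,27,0],0]])

```text
t: 5.05
ee_pos: [507.7, -144.9, 101.3]
orientation: [-2.231, -2.208, 0.002]
ft_force: [-0.2, 0.3, -0.2]
width: 64.4
grasp_force: 0.0
```

servo_tool(plan=[[0.9,[0,0,0],0],[0.9,[0,0,0],0],[0.9,[0,0,0],0],[0.9,[0,0,0],0],[0.9,[0,0,0],0],[0.9,[0,0,0],0],[0.9,[0,0,0],0],[0.9,[0,0,0],0],[0.9,[0,0,0],0],[0.9,[0,0,0],0]])

```text
t: 5.88
ee_pos: [508.1, -144.9, 102.2]
orientation: [-2.233, -2.21, 0.0]
ft_force: [1.1, 0.1, 0.6]
width: 9.0
grasp_force: 0.0
```

```bash
python3 - <<'E'
from h import *
o=ctrl.get_obs();im=ctrl.get_image('wrist');print(o['ee_pos'],o['ft_force'])
s=ctrl.get_image('scene')[120:240,230:350]
out=np.zeros((400,800,3),np.uint8);out[:,:440]=im[:,100:540];out[:360,440:]=cv2.resize(s,(360,360),interpolation=3)
cv2.imwrite('pics/w5.png',out)
E
```

```text
[ 508.0782709  -144.90191453  102.16788412] [1.14379766 0.07318381 0.59151214]
```

View pics/w5.png

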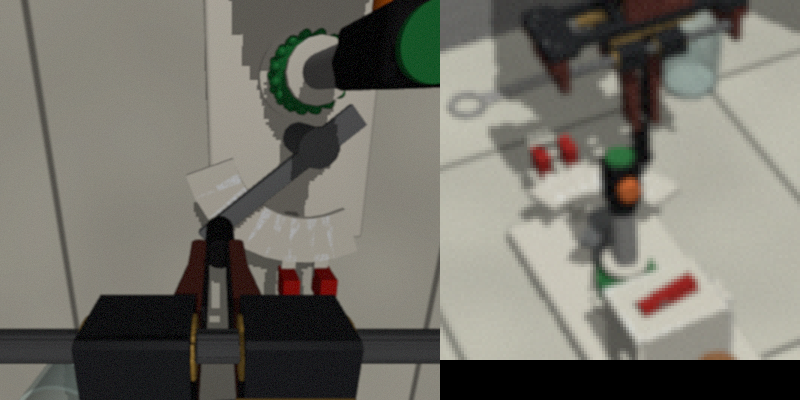

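```bash
python3 - <<'E'
from fit import *
f=lambda p:(proj(S,p)-[230,120])*3+[440,0]
o=ctrl.get_obs();W=P('wrist',o)
for n,p in(('tip',(508,-145,88)),('knobtop',(509,-145,122)),('knobbase',(509,-145,81)),('grip',(568,-48,184)),('button',(568,-28,162)),('teeth',(571,-193,82))): print(n,f(p).round(), (proj(W,p)-[100,0]).round())
d=proj(S,(508,-145,88));print(d)
# ray of scene for observed fingertips & knob top
for n,u in(('tipobs',(640,122)),('knobobs',(640,125))):
    v=((u[0]-440)/3+230,u[1]/3+120)
    print(n,[atz(S,v,z).round() for z in(81,88,102,122)])
E
```

```text
tip [640. 153.] [217. 231.]
knobtop [638. 124.] [219. 255.]
knobbase [640. 159.] [219. 227.]
grip [620. 157.] [428.  39.]
button [632. 193.] [398. -18.]
teeth [554. 148.] [308. 291.]
[296.80032111 170.84869765]
tipobs [array([ 487., -191.,   81.]), array([ 490., -183.,   88.]), array([ 497., -168.,  102.]), array([ 507., -146.,  122.])]
knobobs [array([ 489., -187.,   81.]), array([ 492., -179.,   88.]), array([ 499., -164.,  102.]), array([ 508., -142.,  122.])]
```

Depth from the finger gap in the pictures (88 mm spans 167 px, so about 178 mm) puts the visible fingertips about 20 mm behind the TCP, not 14 mm ahead. The scene view agrees: the tips end at about z 120, above the knob. I'll open, go about 22 mm lower watching the force, and close again.

servo_tool(plan=[[0,[0,0,5],0],[0,[1,0,5],0],[0,[1,0,5],0],[0,[1,0,5],0],[0,[1,0,5],0],[0,[1,0,5],0],[0,[1,0,0],0],[0,[1,0,-8],0],[0,[1,0,-15],0],[0,[1,0,-22],0]])

```text
t: 6.82
ee_pos: [508.7, -144.8, 79.1]
orientation: [-2.233, -2.209, 0.001]
ft_force: [0.5, 0.0, 0.8]
width: 72.4
grasp_force: 0.0
```

servo_tool(plan=[[0.9,[0,0,0],0],[0.9,[0,0,0],0],[0.9,[0,0,0],0],[0.9,[0,0,0],0],[0.9,[0,0,0],0],[0.9,[0,0,0],0],[0.9,[0,0,0],0],[0.9,[0,0,0],0],[0.9,[0,0,0],0],[0.9,[0,0,0],0]])

```text
t: 7.65
ee_pos: [509.3, -144.9, 80.3]
orientation: [2.233, 2.209, 0.001]
ft_force: [0.6, 1.0, 0.2]
width: 17.2
grasp_force: 30.0
```

Gripped: width 17.2 mm, 30 N. Swing along the arc.

servo_tool(plan=[[0.9,[4,-5,0],0],[0.9,[9,-9,0],0],[0.9,[18,-16,0],0],[0.9,[28,-21,0],0],[0.9,[38,-25,0],0],[0.9,[49,-27,0],0],[0.9,[57,-28,0],0],[0.9,[61,-28,0],0],[0.9,[61,-28,0],0],[0.9,[61,-28,0],0]])

```text
t: 8.48
ee_pos: [570.2, -174.6, 80.0]
orientation: [2.231, 2.21, -0.003]
ft_force: [-1.2, -5.4, 0.2]
width: 17.0
grasp_force: 30.0
```

servo_tool(plan=[[0.9,[0,0,0],0],[0.9,[0,0,0],0],[0.9,[0,0,0],0]])

```text
t: 8.73
ee_pos: [570.1, -174.6, 80.0]
orientation: [2.231, 2.21, -0.003]
ft_force: [-1.5, -5.3, -0.3]
width: 17.6
grasp_force: 30.0
```

```bash
python3 - <<'E'
from h import *
o=ctrl.get_obs();im=ctrl.get_image('wrist');print(o['ee_pos'],o['ft_force'],o['width'])
cv2.imwrite('pics/w6.png',im)
E
```

```text
[ 570.13728026 -174.60431869   80.03333085] [-1.45275901 -5.33408466 -0.31971858] 17.61000328055762
```

View pics/w6.png

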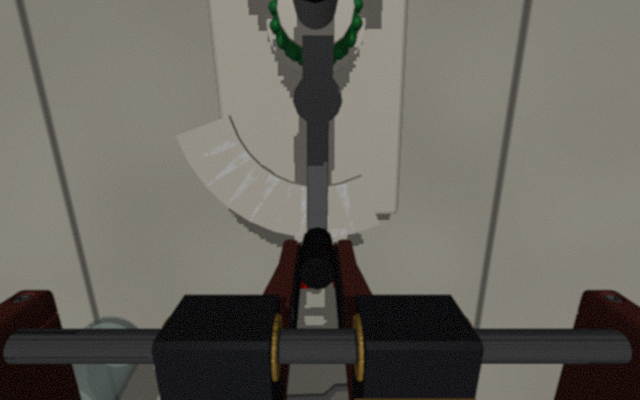

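The lever now points along −y toward the teeth. Release, rise, and check.

servo_tool(plan=[[0,[0,0,0],0],[0,[0,0,0],0],[0,[0,0,0],0],[0,[0,0,0],0],[0,[0,0,0],0],[0,[0,0,0],0],[0,[0,0,40],0],[0,[0,20,80],0],[0,[0,45,120],0],[0,[0,70,160],0]])

```text
t: 9.62
ee_pos: [569.8, -109.9, 229.9]
orientation: [-2.234, -2.208, 0.0]
ft_force: [0.4, -1.1, -0.0]
width: 80.3
grasp_force: 0.0
```

servo_tool(plan=[[0,[0,15,30],0],[0,[0,15,30],0],[0,[0,15,30],0],[0,[0,15,30],0]])

```text
t: 9.95
ee_pos: [569.6, -95.3, 257.6]
orientation: [-2.232, -2.21, 0.001]
ft_force: [0.9, 0.5, 0.2]
width: 87.5
grasp_force: 0.0
```

```bash
python3 - <<'E'
from h import *
import pickle
o=ctrl.get_obs();im=ctrl.get_image('wrist');print(o['ee_pos'],o['orientation']);pickle.dump(o,open('w7.pkl','wb'))
cv2.imwrite('pics/w7.png',im);cv2.imwrite('pics/w7c.png',cv2.resize(im[20:290,220:420],(444,600),interpolation=3))
E
```

```text
[569.59931513 -95.32821155 257.58795303] [-2.23223900e+00 -2.20976085e+00  9.69815534e-04]
```

View pics/w7c.png

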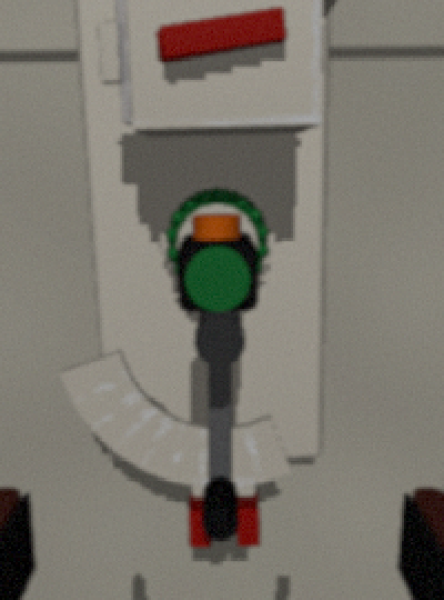

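Knob sits centred between the red teeth (knob x 220, teeth 190–258 in the crop), so the lever is in its notch; grip block top is at crop (218,272). Locate the grip numerically.

```bash
python3 - <<'E'
from fit import *
W7=P('wrist',pickle.load(open('w7.pkl','rb')))
def seg(f,lo,hi,roi):
    im=cv2.imread(f);m=cv2.inRange(cv2.cvtColor(im,cv2.COLOR_BGR2HSV),lo,hi);M=np.zeros_like(m);x0,y0,x1,y1=roi;M[y0:y1,x0:x1]=m[y0:y1,x0:x1]
    n,l,s,c=cv2.connectedComponentsWithStats(M);k=1+np.argmax(s[1:,4]);return c[k],s[k]
G=((50,120,50),(80,255,255));O=((5,150,100),(18,255,255))
for nm,c,r2,r7 in(('cap',G,(350,100,400,150),(285,125,350,170)),('button',O,(350,95,390,120),(290,105,340,140))):
    a,s2=seg('pics/w2.png',*c,r2);b,s7=seg('pics/w7.png',*c,r7);print(nm,a,s2,b,s7,tri(W2,a,W7,b).round(1))
print('blk',atz(W7,(318.2,142.5),184),atz(W7,(301,142),184),atz(W7,(336,142),184))
print('cap@190',atz(W7,seg('pics/w7.png',*G,(285,125,350,170))[0],188))
print('caddy bin side edges yaw', atz(W7,(220+137/2.22,20+128/2.22),105),atz(W7,(220+318/2.22,20+124/2.22),105))
E
```

```text
cap [372.15769944 125.83487941] [359 113  27  26 539] [317.51230101 145.0723589 ] [303 131  30  30 691] [570.1 -48.7 187. ]
button [368.69135802 106.22222222] [360 102  18  10 162] [316.88944724 121.8040201 ] [308 117  19  11 199] [569.8 -33.2 164.9]
blk [570.65831243 -47.20834697 184.        ] [557.53628127 -46.69382765 184.        ] [584.24459046 -46.96937807 184.        ]
cap@190 [570.11726822 -48.60092727 188.        ]
caddy bin side edges yaw [536.95522918   3.41299493 105.        ] [613.70031597   4.20630804 105.        ]
```

servo_tool(plan=[[0,[0,10,0],-7],[0,[0,20,0],-14],[0,[0,30,0],-21],[0,[0,40,0],-28],[0,[0,48,0],-35],[0,[0,48,0],-42],[0,[0,48,0],-49],[0,[0,48,0],-56],[0,[0,48,0],-63],[0,[0,48,0],-70]])

```text
t: 10.83
ee_pos: [569.1, -48.0, 256.0]
orientation: [-3.098, -0.518, 0.006]
ft_force: [-0.2, -0.2, 0.1]
width: 87.7
grasp_force: 0.0
```

servo_tool(plan=[[0,[0,0,0],-7],[0,[0,0,0],-14],[0,[0,0,0],-19],[0,[0,0,0],-19],[0,[0,0,0],-19],[0,[0,0,0],-19]])

```text
t: 11.33
ee_pos: [569.6, -47.7, 257.2]
orientation: [-3.141, -0.014, 0.003]
ft_force: [-0.0, -0.1, -0.2]
width: 88.0
grasp_force: 0.0
```

```bash
python3 - <<'E'
from fit import *
o=ctrl.get_obs();v=o['orientation'];print(o['ee_pos'],v,np.degrees(2*np.arctan2(v[1],v[0])),o['qpos'])
im=ctrl.get_image('wrist');cv2.imwrite('pics/w8.png',im);W=P('wrist',o)
h=cv2.cvtColor(im,cv2.COLOR_BGR2HSV)
for n,lo,hi,z in(('cap',(50,120,50),(80,255,255),187),('btn',(5,150,100),(18,255,255),164)):
    m=cv2.inRange(h,lo,hi);k,l,s,c=cv2.connectedComponentsWithStats(m)
    for j in np.argsort(-s[1:,4])[:2]+1: print(n,s[j],c[j],atz(W,c[j],z).round(1),'expect',proj(W,(570,-48.5,z)))
E
```

```text
[569.63852787 -47.71954953 257.17195915] [-3.14134385e+00 -1.40454038e-02  3.04433004e-03] -359.4876479380332 [-1.04397890e-01  2.82562226e-01  1.69314826e+00  4.41212345e-06
  1.16783237e+00  1.45745447e+00]
cap [305 190  27  26 578] [318.38408304 202.64705882] [570.7 -49.  187. ] expect [317.7925121  203.47687009]
cap [300 145  32  18 196] [314.23469388 151.58673469] [611.4 -45.4 187. ] expect [317.7925121  203.47687009]
btn [151 164  30  29 658] [164.88601824 177.93161094] [584.2  81.1 164. ] expect [317.73857498 195.29996719]
btn [295 187   9  17 145] [299.10344828 195.00689655] [570.1 -32.5 164. ] expect [317.73857498 195.29996719]
```

servo_tool(plan=[[0,[1,0,-30],0],[0,[1,0,-65],0],[0,[1,0,-95],0],[0,[1,0,-115],0],[0,[1,0,-128],0],[0,[1,0,-134],0],[0,[1,0,-134],0],[0,[1,0,-134],0]])

```text
t: 12.05
ee_pos: [571.5, -47.4, 124.6]
orientation: [3.142, 0.012, 0.0]
ft_force: [1.1, 0.3, 0.6]
width: 87.7
grasp_force: 0.0
```

servo_tool(plan=[[1,[0,0,0],0],[1,[0,0,0],0],[1,[0,0,0],0],[1,[0,0,0],0],[1,[0,0,0],0],[1,[0,0,0],0],[1,[0,0,0],0],[1,[0,0,0],0],[1,[0,0,0],0],[1,[0,0,0],0]])

```text
t: 12.88
ee_pos: [571.2, -47.3, 124.3]
orientation: [3.142, 0.011, 0.0]
ft_force: [-0.7, -0.9, 0.1]
width: 26.6
grasp_force: 30.0
```

Width 26.6 mm and 30 N: the button is fully pressed. Draw up.

servo_tool(plan=[[1,[0,0,3],0],[1,[0,0,10],0],[1,[0,0,18],0],[1,[0,0,26],0],[1,[0,0,34],0],[1,[0,0,42],0],[1,[0,0,48],0],[1,[0,0,54],0],[1,[0,0,60],0],[1,[0,0,66],0]])

```text
t: 13.72
ee_pos: [571.1, -47.4, 190.9]
orientation: [3.142, 0.011, -0.0]
ft_force: [0.1, -0.0, -1.2]
width: 26.4
grasp_force: 30.0
```

servo_tool(plan=[[1,[0,0,7],0],[1,[0,0,14],0],[1,[0,0,21],0],[1,[0,0,28],0],[1,[0,0,33],0],[1,[0,0,36],0],[1,[0,0,38],0],[1,[0,0,38],0],[1,[0,0,38],0]])

```text
t: 14.47
ee_pos: [571.1, -47.4, 228.2]
orientation: [3.142, 0.011, -0.0]
ft_force: [0.1, 0.3, -1.1]
width: 26.7
grasp_force: 30.0
```

servo_tool(plan=[[1,[0,0,1],0],[1,[0,0,1],0],[1,[0,0,2],0],[1,[0,0,2],0],[1,[0,0,2],0]])

```text
t: 14.88
ee_pos: [571.1, -47.4, 230.1]
orientation: [3.142, 0.011, -0.0]
ft_force: [0.6, -0.1, -2.0]
width: 26.3
grasp_force: 30.0
```

```bash
python3 - <<'E'
from fit import *
print(ctrl.get_obs()['ft_force'])
h0=cv2.cvtColor(cv2.imread('pics/scene0.png'),cv2.COLOR_BGR2HSV);im=ctrl.get_image('scene');cv2.imwrite('pics/s9.png',im);h=cv2.cvtColor(im,cv2.COLOR_BGR2HSV)
print('exp button in',proj(S,(570,-28.5,162)),'out',proj(S,(570,-31,267)),'red band',proj(S,(570,-48,141)),'yellow',proj(S,(570,-48,195)))
for nm,H in(('start',h0),('now',h)):
  for n,lo,hi in(('orange',(5,140,80),(18,255,255)),('yellow',(20,120,100),(35,255,255)),('red',(0,150,80),(4,255,255)),('green',(50,120,40),(85,255,255))):
    m=cv2.inRange(H,lo,hi);k,l,s,c=cv2.connectedComponentsWithStats(m[80:220,230:340])
    print(nm,n,[(c[j]+[230,80]).round(1).tolist()+[int(s[j,4])] for j in range(1,k)][:6])
E
```

```text
[ 0.64638986 -0.14957922 -2.04854375]
exp button in [293.21271726 184.34755308] out [290.86869844 148.92714676] red band [290.1245919  185.81675386] yellow [289.11449579 168.969749  ]
start orange [[292.3, 182.9, 51]]
start yellow []
start red [[272.2, 169.6, 24], [263.2, 172.6, 27], [307.9, 216.3, 56]]
start green [[289.9, 172.5, 48], [283.9, 212.3, 12]]
now orange [[303.0, 88.0, 1], [294.0, 92.0, 1], [284.0, 94.0, 1], [288.0, 94.0, 1]]
now yellow []
now red [[262.9, 170.6, 11], [308.0, 216.3, 57]]
now green [[283.7, 135.4, 9], [283.9, 212.3, 12]]
```

servo_tool(plan=[[1,[0,0,1],0],[1,[0,0,1],0],[1,[0,0,1],0],[1,[0,0,1],0]])

```text
t: 15.27
ee_pos: [570.8, -47.4, 230.5]
orientation: [-3.141, -0.011, 0.002]
ft_force: [1.9, -0.3, -11.6]
width: 26.5
grasp_force: 30.0
```

servo_tool(plan=[[1,[0,0,1],0],[1,[0,0,1],0],[1,[0,0,1],0],[1,[0,0,1],0]])

```text
t: 15.6
ee_pos: [570.4, -47.4, 230.9]
orientation: [-3.141, -0.011, 0.003]
ft_force: [4.2, -0.8, -25.0]
width: 26.5
grasp_force: 30.0
```

The hard stop is confirmed (−25 N at a rise of 106 mm). Ease back 1 mm and hand in.

servo_tool(plan=[[1,[0,0,-1],0],[1,[0,0,-1],0],[1,[0,0,-1],0],[1,[0,0,-1],0],[1,[0,0,-1],0]])

```text
t: 16.02
ee_pos: [570.7, -47.3, 230.9]
orientation: [-3.141, -0.011, 0.002]
ft_force: [3.8, -1.3, -23.8]
width: 26.7
grasp_force: 30.0
```

```bash
python3 - <<'E'
from h import *
o=ctrl.get_obs();print(o['ee_pos'],o['ft_force'],o['width'],o['grasp_force']);print(ctrl.close_job())
E
```

```text
[570.66466685 -47.33067359 230.86308226] [  3.84445899  -1.29330374 -23.83450702] 26.670448388645564 29.992427229881287
the job is handed in; nothing more can be done
None
```

I handed the job in at about 16 s: the lever is in its notch, and the handle is at its second stop with a 30 N grip on it and still under about 24 N of upward pull; the judge returned no verdict.

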